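# Lock down the candle-holder stand on the market table

### The job

Secure the display stand that carries the rope candle holder: turn its red-levered bolt clockwise until it is snug, and then fold the red lever down flat. Leave the bolt and blue lever of the glass-jar stand as they are.

Things in the scene. Friction and masses are not known exactly. Their poses are not given: they have to be found in the camera images.
- rope_bolt (a joint): Turn (rad) of the vertical lever bolt of the rope candle-holder stand, the one with the red lever. Grows clockwise seen from above; starts between 0 and 0.5, snug against its stop at 1.4. Friction 0.12 N m; stays where it is left; sinks 3 mm per rad.
- rope_lever (a joint): Fold (rad) of the red lever: 0 upright on the bolt's axis, 1.57 flat; starts at 0 to 0.12, leans only to its folding side, friction 0.06 N m, stays where left. Straight bar 18 mm wide (along its hinge axis), 12 thick, reaching 78 mm beyond the hinge; a white stripe marks the face away from the folding side. Pinch it across its width to turn the bolt; push the striped face to fold.
- rope_pivot (a point): Centre of the red lever's hinge, 44 mm above the table when snug, up to 4 more before. Turns with the bolt: z up, y the hinge axis, x level to the folding side. Fork 20 x 28 mm, ending 10 mm above it. Foot plate 90 x 315 x 10 mm, fixed; rope holder 160 mm from the bolt, 92 wide, 145 high. When snug, the lever folds along the plate, away from the holder, over a black rest 34 mm high.
- jar_tip (a point): Corner of the upper end of the upright blue lever on the other stand (same build, carrying a green glass jar, 125 mm high with the plate): on the striped face, at one side edge, 6 mm and 9 mm from the lever's centre line; about 125 mm above the table. Moves with that lever and its bolt. To be left alone.

How it is judged:
By the outcome, as a careful person would: the job done as asked, in the order asked, and still so for the second after the job is handed in, with the robot touching nothing.
It also fails if it takes over 48 s, if anything falls off the work surface, if the arm or the gripper's body presses on something with over 40 N, if the wrist force passes 120 N, or if a joint passes its speed limit or range.

### The arm

A 7-joint arm with a two-finger parallel gripper is mounted at the origin on the work surface. World frame = base frame: x ahead of the robot, y to its left, z up, the work surface at z = 0. Lengths are in m, angles in rad, forces in N, time in s.
With the tool pointing down it reaches from about 0.425 to 0.875 m from the base axis. Payload 4.7 kg.
Tool frame: the origin (TCP) lies between the finger pads; the fingertips stand 11 mm ahead of it and the grasp point (between the pads) lies 8 mm behind it; z points along the fingers, y is the direction in which the jaws open and shut (so a half turn about z gives the same grasp; the last joint's range is limited). The gripper opens to 87 mm and grips with 3 to 60 N. Pads are 19 mm wide; open, the fingers measure 117 mm over their backs; the gripper's body (75 mm by 190 mm) begins 51 mm behind the grasp point.
Start: joints at [-1.229, 0.321, -0.07, 1.45, 0.023, 1.371, -0.057], TCP at [0.209, 0.615, 0.234] pointing down, gripper open.
Joint ranges: [-2.86, 2.86], [-0.3, 2.09], [-1.38, 1.24], [0.06, 2.45], [-1.56, 4.7], [0.09, 2.05], [-2.69, 2.69]. Speed limits (rad/s): [2.57, 2.57, 3.14, 3.14, 3.14, 3.14, 3.14].

### API

Orientations are given as a rotation vector (axis times angle).
In Python, from bench import ctrl gives the robot as it stands.
- The arm moves only by the tool servo_tool, never from a script. Its argument "series" is a list of rows, each an object with "travel": the shift along the tool's x, y, z in m, a list of three; "angular": the turn, a rotation vector about the tool's x, y, z in rad, a list of three. A call has 1 to 5 rows; each row shifts and turns the commanded pose from where the row before left it, along the tool's axes as they then stand; what a row does not reach is not made up. A row lasts 1/10 s, in which the tool goes at most 50 mm and 8.59 degrees, less where a joint would pass 70% of its speed; a pose out of reach is approached as far as the arm can. A call with a gripper value outside its range is refused whole. "claw" is the finger opening in m, from 0 to 0.087, set as the call begins (left out, the last holds). The fingers move at their own pace and stop on an object; "squeeze" is the grip in N (left out, the last holds). Time passes only in rows, so rows that do not move let the fingers close. It gives the time, the measured TCP pose, the force and the opening at its end, in the units of the state.
- ctrl.get_state(): the state, without advancing time (a new reading comes with each control period).
- ctrl.get_image(name): name is "scene" or "side" or "wrist"; returns the picture (384x512x3 uint8, red, green, blue); there is no depth.
- ctrl.calibration(name): a dict with "fx", "fy", "cx", "cy" (pixels), "rvec" (rotation vector, rad) and "tvec" (3), from world to camera coordinates, as OpenCV has them. Camera axes: x right, y down, z forward; pixel columns grow to the right and rows downward; lengths in m; the calibration is good to about 2 mm. The wrist camera is an equidistant fisheye: a pixel r from the principal point sees the ray r / f radians off the axis. A picture is of the moment at which its call begins: read the wrist's pose just before it. calibration takes no time and is no camera call; for the wrist camera it gives the pose at the moment of the call.
- ctrl.close_job(): hands the job in, once; it reports no verdict.
The state is a dict: "time": time; "joint_positions": joint angles; "qd": joint speeds; "joint_torque": joint torques, N m; "position": TCP position; "tool_rot": TCP orientation; "ft_force": force on the tool from outside, world axes, zero at the start; "torque": the same for the moment, N m; "grip_width": opening from 0.0 (shut) to 1.0 (fully open).
Only numpy, scipy, OpenCV 4.12 (cv2) and the standard library are available. Lean on these libraries where they do the work, as an engineer would, in place of code of your own. Each camera call takes 0.05 s, during which the arm holds its last target.

## Working session

There is one attempt and no reset: what is moved stays moved. The work goes in short steps, Python scripts to look and compute and a tool call to move; the robot and the scene stay as the last step left them, time stands still between calls to the robot, and variables do not carry over. Pictures are saved under pics/ and viewed, and the job is handed in when it is done.

Besides the shell and the picture viewer there is one more tool, called after "Call:" in YAML: its name, and indented under it one key for each argument. servo_tool: Moves the arm, as the interface text tells. Its arguments: {"type":"object","properties":{"series":{"type":"array","items":{"type":"object","properties":{"travel":{"type":"array","items":{"type":"number"}},"angular":{"type":"array","items":{"type":"number"}}}}},"claw":{"type":"number"},"squeeze":{"type":"number"}},"required":["series"]}

```bash
mkdir -p pics; ls
cat > h.py <<'E'
import numpy as np, cv2
from bench import ctrl
from scipy.spatial.transform import Rotation as R
def snap(n,f):
    c=ctrl.calibration(n); im=ctrl.get_image(n); cv2.imwrite(f'pics/{f}.png',cv2.cvtColor(im,cv2.COLOR_RGB2BGR)); return im,c
def ray(c,u,v,fish=False):
    x=(u-c['cx'])/c['fx'];y=(v-c['cy'])/c['fy']
    if fish:
        r=np.hypot(x,y); d=np.array([np.sin(r)*x/r,np.sin(r)*y/r,np.cos(r)]) if r>0 else np.array([0,0,1.])
    else: d=np.array([x,y,1.])
    Rm=R.from_rotvec(c['rvec']).as_matrix(); return -Rm.T@np.array(c['tvec']),Rm.T@(d/np.linalg.norm(d))
def onz(c,u,v,z,fish=False):
    o,d=ray(c,u,v,fish); return o+d*(z-o[2])/d[2]
def tri(a,b):
    (o1,d1),(o2,d2)=a,b
    A=np.array([d1,-d2]).T; s=np.linalg.lstsq(A,o2-o1,rcond=None)[0]
    p,q=o1+s[0]*d1,o2+s[1]*d2; return (p+q)/2,np.linalg.norm(p-q)
def proj(c,P):
    Rm=R.from_rotvec(c['rvec']).as_matrix(); p=Rm@np.array(P)+np.array(c['tvec']); return c['fx']*p[0]/p[2]+c['cx'],c['fy']*p[1]/p[2]+c['cy']
def st():
    s=ctrl.get_state(); print({k:np.round(s[k],4).tolist() for k in s}); return s
E
python3 - <<'E'
from h import *
s=st(); print(R.from_rotvec(s['tool_rot']).as_matrix().round(3))
for n in ['scene','side','wrist']:
    im,c=snap(n,n+'0'); print(n,{k:np.round(c[k],3).tolist() for k in c})
E
```

```text
pics
{'time': 0.0, 'joint_positions': [-1.2289, 0.3218, -0.0701, 1.4517, 0.0226, 1.3708, -0.0569], 'qd': [0.0008, -0.0006, -0.0009, -0.0013, 0.0004, 0.0005, -0.0008], 'joint_torque': [-0.0001, -49.1277, -0.4039, -31.2525, -0.064, 0.0438, 0.0002], 'position': [0.2091, 0.6149, 0.2325], 'tool_rot': [-0.5124, -3.0993, 0.003], 'ft_force': [-0.3868, 0.4053, -0.7027], 'torque': [0.0309, -0.0118, -0.0001], 'grip_width': 1.0008}
[[-0.947  0.322 -0.001]
 [ 0.322  0.947 -0.002]
 [-0.    -0.002 -1.   ]]
scene {'fx': 456.353, 'fy': 456.353, 'cx': 260.873, 'cy': 199.832, 'rvec': [1.94, 1.822, -0.54], 'tvec': [-0.029, -0.394, 1.287]}
side {'fx': 357.596, 'fy': 357.596, 'cx': 255.499, 'cy': 188.982, 'rvec': [2.4, -0.45, 0.18], 'tvec': [-0.529, 0.199, 0.756]}
wrist {'fx': 297.319, 'fy': 297.319, 'cx': 256.382, 'cy': 186.032, 'rvec': [-2.368, -1.698, -0.228], 'tvec': [-0.649, -0.033, 0.389]}
```

View pics/scene0.png

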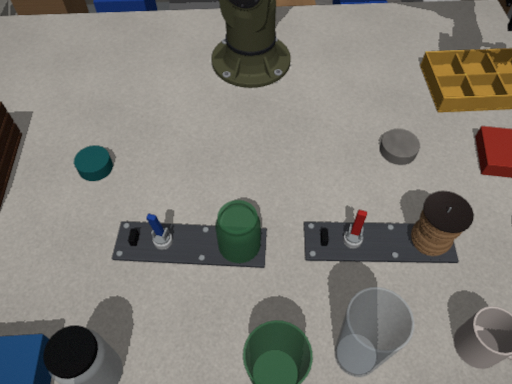

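View pics/side0.png

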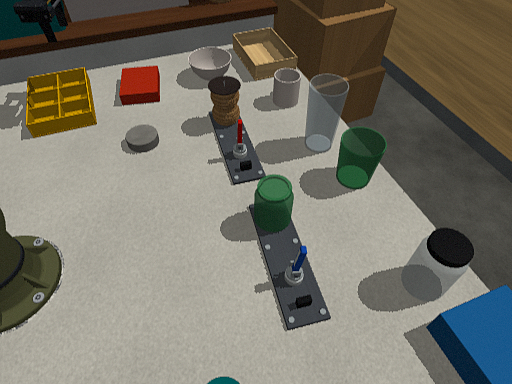

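View pics/wrist0.png

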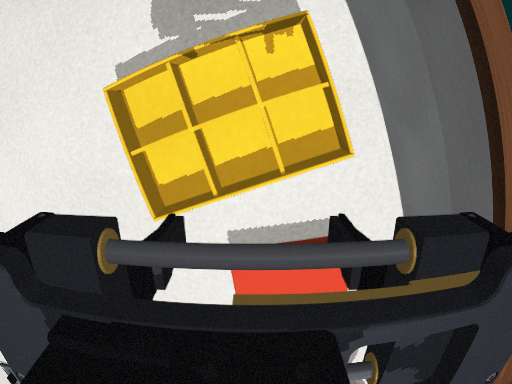

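The scene view shows the red lever at about (360,222) and its fork at (353,239), with the rope holder at (440,222). The blue lever is at (155,225). The wrist view sees only the yellow tray. Next I'll measure the lever and plate.

Run:
```python
from h import *
ims={}
for n in ['scene','side']:
    im=cv2.cvtColor(cv2.imread(f'pics/{n}0.png'),cv2.COLOR_BGR2RGB); c=ctrl.calibration(n)
    i=im.astype(int); m=((i[...,0]>120)&(i[...,1]<70)&(i[...,2]<70)).astype(np.uint8)
    k,l,s,ct=cv2.connectedComponentsWithStats(m)
    for j in range(1,k):
        if s[j,4]>20: print(n,s[j],ct[j].round(1))
    ims[n]=(im,c)
    print(n,'cam at',ray(c,0,0)[0].round(3))
im,c=ims['scene']
for uv in [(310,227),(307,257),(451,226),(453,257),(353,239),(324,236)]: print(uv,onz(c,*uv,0.01).round(3))
cs=cv2.resize(im[180:280,295:470],None,fx=4.4,fy=4.4,interpolation=cv2.INTER_CUBIC)
sd=cv2.resize(ims['side'][0][65:195,190:290],None,fx=4.4,fy=4.4,interpolation=cv2.INTER_CUBIC)
cv2.imwrite('pics/c1.png',cs[...,::-1]);cv2.imwrite('pics/c2.png',sd[...,::-1])
```

```text
scene [ 482  127   30   40 1009] [498.  145.6]
scene [358 210   9   7  43] [361.9 213. ]
scene cam at [ 1.036 -0.043  0.858]
side [119  66  39  29 975] [138.8  80.3]
side cam at [ 0.36  -0.508  0.709]
(310, 227) [0.555 0.099 0.01 ]
(307, 257) [0.625 0.084 0.01 ]
(451, 226) [0.571 0.402 0.01 ]
(453, 257) [0.644 0.384 0.01 ]
(353, 239) [0.589 0.185 0.01 ]
(324, 236) [0.578 0.125 0.01 ]
```

View pics/c1.png

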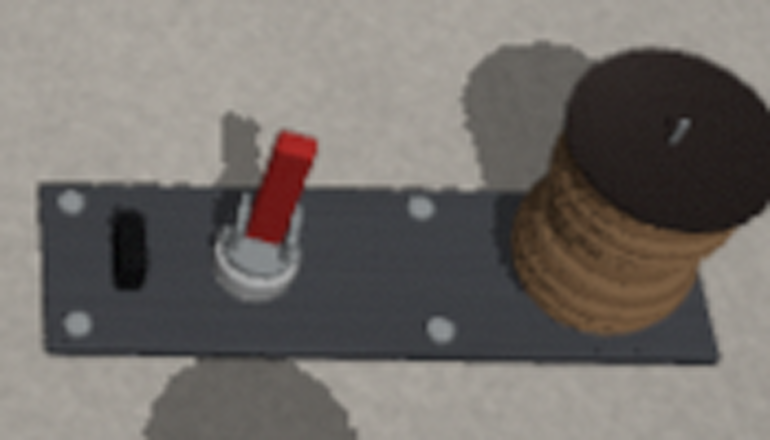

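View pics/c2.png

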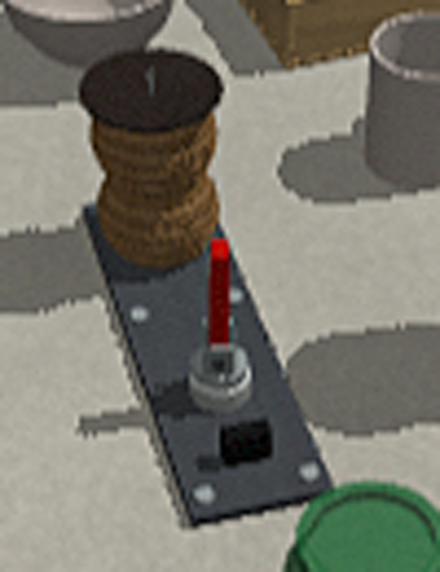

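Run:
```python
from h import *
a=ctrl.calibration('scene');b=ctrl.calibration('side')
f=lambda x,y,k,ox,oy:((x+.5)/k-.5+ox,(y+.5)/k-.5+oy)
S=lambda x,y:ray(a,*f(x,y,4.4,295,180)); D=lambda x,y:ray(b,*f(x,y,4.4,190,65))
print('top',tri(S(299,145),D(220,247)))
print('bot',tri(S(263,241),D(218,343)))
print('collar',onz(a,*f(257,272,4.4,295,180),.02),onz(b,*f(220,385,4.4,190,65),.02))
for n,p in dict(c1=(40,185),c2=(46,353),c3=(718,361),s1=(71,203),s2=(78,324),s3=(421,208),s4=(440,330)).items(): print(n,onz(a,*f(*p,4.4,295,180),.01).round(4))
for n,p in dict(c1=(188,524),c2=(331,488),c3=(85,207),s1=(204,494),s2=(308,472),s3=(139,313),s4=(236,296)).items(): print(n,onz(b,*f(*p,4.4,190,65),.01).round(4))
print('glass',onz(a,357,355,0),'jar',onz(a,240,255,0))
```

```text
top (array([0.59518581, 0.18256713, 0.12646041]), np.float64(0.001218605172137196))
bot (array([0.59529224, 0.18340635, 0.04787858]), np.float64(0.008703435969062567))
collar [0.60026193 0.18184976 0.02      ] [0.59124703 0.18038919 0.02      ]
c1 [0.5408 0.0866 0.01  ]
c2 [0.6313 0.0789 0.01  ]
c3 [0.6545 0.3909 0.01  ]
s1 [0.5518 0.1005 0.01  ]
s2 [0.6173 0.0956 0.01  ]
s3 [0.565  0.2706 0.01  ]
s4 [0.6308 0.265  0.01  ]
c1 [0.5366 0.0853 0.01  ]
c2 [0.6268 0.0818 0.01  ]
c3 [0.5667 0.3981 0.01  ]
s1 [0.5534 0.1046 0.01  ]
s2 [0.6187 0.0991 0.01  ]
s3 [0.5676 0.2752 0.01  ]
s4 [0.6343 0.2684 0.01  ]
glass [0.82446382 0.15318229 0.        ] jar [ 0.60717442 -0.05385894  0.        ]
```

Run:
```python
from h import *
s=st(); c=ctrl.calibration('wrist'); o,_=ray(c,0,0); T=R.from_rotvec(s['tool_rot']).as_matrix()
print(T.T@(o-s['position']), T.T@R.from_rotvec(c['rvec']).as_matrix().T)
```

```text
{'time': 0.15, 'joint_positions': [-1.2289, 0.3217, -0.0701, 1.4514, 0.0226, 1.3708, -0.0569], 'qd': [-0.0011, -0.0013, -0.0007, -0.0037, -0.0019, 0.0009, -0.0001], 'joint_torque': [0.0004, -49.1799, -0.4044, -31.2872, -0.0639, 0.0406, 0.0001], 'position': [0.2092, 0.615, 0.2327], 'tool_rot': [-0.5125, -3.0993, 0.0023], 'ft_force': [-0.3317, -0.0265, -0.9501], 'torque': [-0.0025, 0.0414, -0.0037], 'grip_width': 1.0035}
[ 0.07241072 -0.00018233 -0.15055466] [[ 7.13012474e-04 -9.64204123e-01 -2.65160143e-01]
 [ 9.99999665e-01  5.80736973e-04  5.77248336e-04]
 [-4.02596926e-04 -2.65160465e-01  9.64204214e-01]]
```

Call:
servo_tool:
  series:
    - {"travel": [-0.042, -0.0238, 0]}
    - {"travel": [-0.042, -0.0238, 0]}
    - {"travel": [-0.042, -0.0238, 0]}
    - {"travel": [-0.042, -0.0238, 0]}
    - {"travel": [-0.042, -0.0238, 0]}

```text
$.series[0]: bad value
```

Call:
servo_tool:
  series:
    - {"travel": [-0.042, -0.0238, 0]}
    - {"travel": [-0.042, -0.0238, 0]}
    - {"travel": [-0.042, -0.0238, 0]}
    - {"travel": [-0.042, -0.0238, 0]}
    - {"travel": [-0.042, -0.0238, 0]}

```text
$.series[0]: bad value
```

Call:
servo_tool:
  series:
    - {"travel": [-0.042, -0.0238, 0]}
    - {"travel": [-0.042, -0.0238, 0]}
    - {"travel": [0, 0, 0]}
    - {"travel": [0, 0, 0]}
    - {"travel": [0, 0, 0]}

```text
$.series[0]: bad value
```

Run:
```python
from h import *
s=st(); snap('wrist','w1'); snap('scene','s1')
```

```text
{'time': 0.15, 'joint_positions': [-1.2289, 0.3217, -0.0701, 1.4514, 0.0226, 1.3708, -0.0569], 'qd': [-0.0011, -0.0013, -0.0007, -0.0037, -0.0019, 0.0009, -0.0001], 'joint_torque': [0.0004, -49.1799, -0.4044, -31.2872, -0.0639, 0.0406, 0.0001], 'position': [0.2092, 0.615, 0.2327], 'tool_rot': [-0.5125, -3.0993, 0.0023], 'ft_force': [-0.3317, -0.0265, -0.9501], 'torque': [-0.0025, 0.0414, -0.0037], 'grip_width': 1.0035}
```

View pics/w1.png

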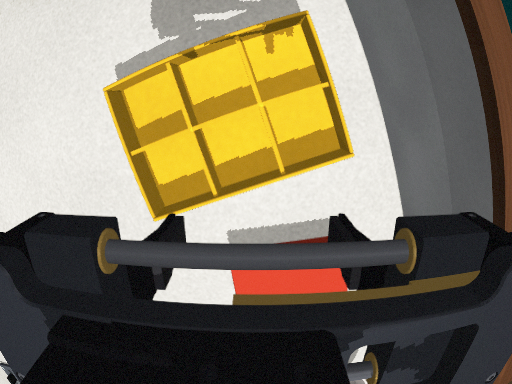

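Each row needs an angular entry, so all three calls were refused and the arm did not move.

Call:
servo_tool:
  series:
    - {"travel": [-0.042, -0.0238, 0], "angular": [0, 0, 0]}
    - {"travel": [-0.042, -0.0238, 0], "angular": [0, 0, 0]}
    - {"travel": [-0.042, -0.0238, 0], "angular": [0, 0, 0]}
    - {"travel": [-0.042, -0.0238, 0], "angular": [0, 0, 0]}
    - {"travel": [-0.042, -0.0238, 0], "angular": [0, 0, 0]}

```text
time: 0.75
position: [0.3708, 0.4335, 0.2336]
tool_rot: [0.512, 3.099, 0.001]
ft_force: [0.4, 0.7, 0.6]
grip_width: 1.004
```

Call:
servo_tool:
  series:
    - {"travel": [-0.042, -0.0238, 0], "angular": [0, 0, 0]}
    - {"travel": [-0.042, -0.0238, 0], "angular": [0, 0, 0]}
    - {"travel": [-0.042, -0.0238, 0], "angular": [0, 0, 0]}
    - {"travel": [-0.042, -0.0238, 0], "angular": [0, 0, 0]}
    - {"travel": [-0.042, -0.0238, 0], "angular": [0, 0, 0]}

```text
time: 1.25
position: [0.5313, 0.2533, 0.2338]
tool_rot: [0.512, 3.099, 0.001]
ft_force: [0.5, 0.9, 0.0]
grip_width: 0.996
```

Call:
servo_tool:
  series:
    - {"travel": [-0.042, -0.0238, 0], "angular": [0, 0, 0]}
    - {"travel": [-0.042, -0.0238, 0], "angular": [0, 0, 0]}
    - {"travel": [0, 0, 0], "angular": [0, 0, 0]}
    - {"travel": [0, 0, 0], "angular": [0, 0, 0]}

```text
time: 1.65
position: [0.5951, 0.1811, 0.2332]
tool_rot: [-0.518, -3.098, 0.001]
ft_force: [-1.9, 0.4, -0.3]
grip_width: 0.997
```

Run:
```python
from h import *
s=st(); snap('wrist','w2')
```

```text
{'time': 1.65, 'joint_positions': [-0.5838, 0.2638, 0.2987, 1.5369, -0.0784, 1.3533, 0.9615], 'qd': [-0.0368, -0.013, -0.0499, 0.0132, -0.0147, 0.0009, -0.0016], 'joint_torque': [2.2061, -44.1505, 4.5623, -31.2318, 0.348, 0.0326, 0.0417], 'position': [0.5951, 0.1811, 0.2332], 'tool_rot': [-0.518, -3.0982, 0.0007], 'ft_force': [-1.9427, 0.4396, -0.3059], 'torque': [0.0661, 0.0448, -0.0017], 'grip_width': 0.9968}
```

View pics/w2.png

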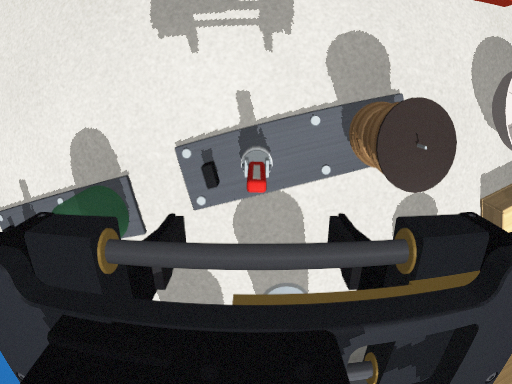

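Run:
```python
import cv2
im=cv2.imread('pics/w2.png')[135:205,205:305]; cv2.imwrite('pics/w2c.png',cv2.resize(im,None,fx=8,fy=8,interpolation=cv2.INTER_CUBIC))
```

```text
(no output)
```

View pics/w2c.png

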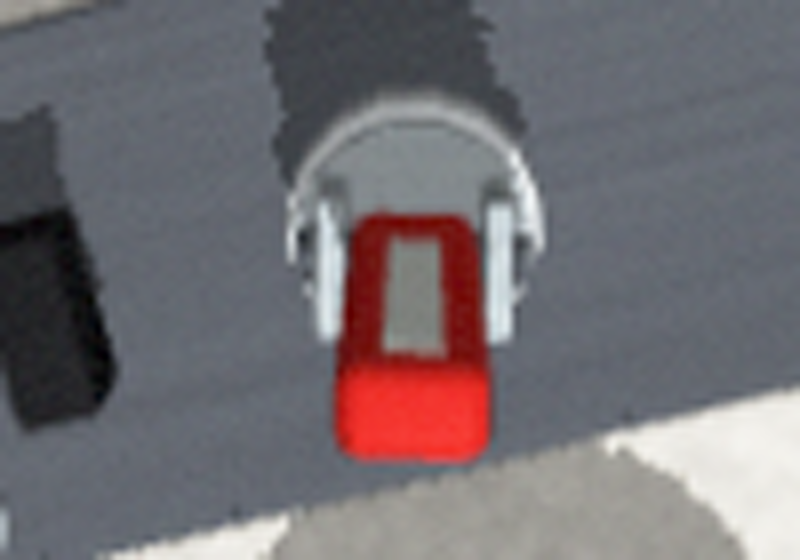

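The wrist view is cleanly aligned. The striped face is visible, the lever top is at crop (415,412), and the fork arms are at x=328 and x=500. Next I'll get the numbers.

Run:
```python
from h import *
s=st(); c=ctrl.calibration('wrist')
f=lambda x,y:((x+.5)/8-.5+205,(y+.5)/8-.5+135)
P=lambda x,y,z:onz(c,*f(x,y),z,True)
print('top c',P(415,412,.125).round(4))
for q in [(340,370),(490,370),(490,455),(340,455)]: print(q,P(*q,.125).round(4))
L=P(328,210,.056);Rr=P(500,208,.056);L2=P(328,338,.056);R2=P(500,338,.056);print('fork',L.round(4),Rr.round(4),L2.round(4),R2.round(4),((L+Rr+L2+R2)/4).round(4))
for a,b in[(L,L2),(Rr,R2)]: print('fork dir deg',np.degrees(np.arctan2(*(b-a)[1::-1])))
print('collar',P(415,205,.03))
g=lambda u,v:onz(c,u,v,.01,True)
p=[g(186,153),g(201,201),g(315.5,120),g(326,170)]; 
for q in p: print('screw',q.round(4))
print(np.degrees(np.arctan2(*(p[2]-p[0])[1::-1])),np.degrees(np.arctan2(*(p[3]-p[1])[1::-1])))
```

```text
{'time': 1.7, 'joint_positions': [-0.5854, 0.2633, 0.2968, 1.5374, -0.0788, 1.3533, 0.9615], 'qd': [-0.0255, -0.0102, -0.0266, 0.0061, -0.0025, -0.0008, 0.0013], 'joint_torque': [1.8044, -44.1176, 4.1442, -31.1447, 0.229, 0.0586, 0.0093], 'position': [0.5942, 0.1831, 0.2332], 'tool_rot': [-0.5129, -3.0985, -0.0006], 'ft_force': [-0.1829, 0.0373, -0.7804], 'torque': [0.0564, -0.0193, 0.0257], 'grip_width': 0.9988}
top c [0.593  0.1836 0.125 ]
(340, 370) [0.5856 0.1772 0.125 ]
(490, 370) [0.591  0.1931 0.125 ]
(490, 455) [0.6005 0.19   0.125 ]
(340, 455) [0.595  0.1739 0.125 ]
fork [0.5792 0.1754 0.056 ] [0.5867 0.1983 0.056 ] [0.5966 0.1694 0.056 ] [0.6045 0.1925 0.056 ] [0.5917 0.1839 0.056 ]
fork dir deg -19.228299180937714
fork dir deg -18.289077568405006
collar [0.58695111 0.18569041 0.03      ]
screw [0.5515 0.1015 0.01  ]
screw [0.6186 0.0966 0.01  ]
screw [0.5648 0.2721 0.01  ]
screw [0.6315 0.2668 0.01  ]
85.53702226395727 85.66788165318192
```

Call:
servo_tool:
  series:
    - {"travel": [0.001, 0.0003, 0.03], "angular": [0, 0, 0]}
    - {"travel": [0.001, 0, 0.03], "angular": [0, 0, 0]}
    - {"travel": [0, 0, 0.03], "angular": [0, 0, 0]}
    - {"travel": [0, 0, 0.03], "angular": [0, 0, 0]}
    - {"travel": [0, 0, 0.01], "angular": [0, 0, 0]}
  claw: 0.045
  squeeze: 20

```text
time: 2.2
position: [0.5894, 0.1854, 0.1002]
tool_rot: [-0.506, -3.095, 0.003]
ft_force: [-0.4, 0.4, 0.0]
grip_width: 0.631
```

Run:
```python
from h import *
s=st(); snap('wrist','w3'); a,_=snap('scene','s3'); b,_=snap('side','d3')
a=cv2.resize(a[120:290,270:470],None,fx=2,fy=2);b=cv2.resize(b[40:210,150:350],None,fx=2,fy=2)
cv2.imwrite('pics/sd3.png',np.hstack([a,b])[...,::-1])
```

```text
{'time': 2.2, 'joint_positions': [-0.5773, 0.3578, 0.2807, 1.6949, -0.1094, 1.11, 0.9822], 'qd': [0.0194, 0.073, -0.0036, 0.0407, -0.0285, -0.156, 0.0219], 'joint_torque': [0.3739, -47.5974, 3.8306, -29.1834, 0.0463, -0.1207, 0.0018], 'position': [0.5894, 0.1854, 0.1002], 'tool_rot': [-0.5064, -3.095, 0.0031], 'ft_force': [-0.3715, 0.4275, 0.0426], 'torque': [-0.0031, 0.0823, -0.0126], 'grip_width': 0.6314}
```

View pics/w3.png

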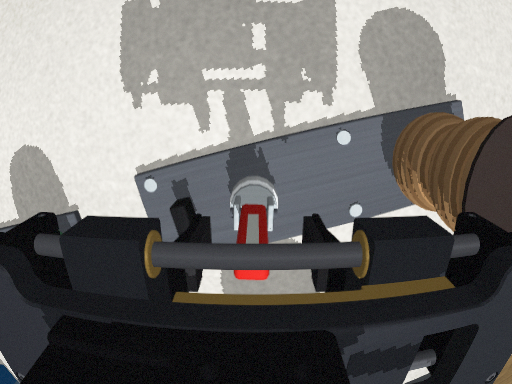

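View pics/sd3.png

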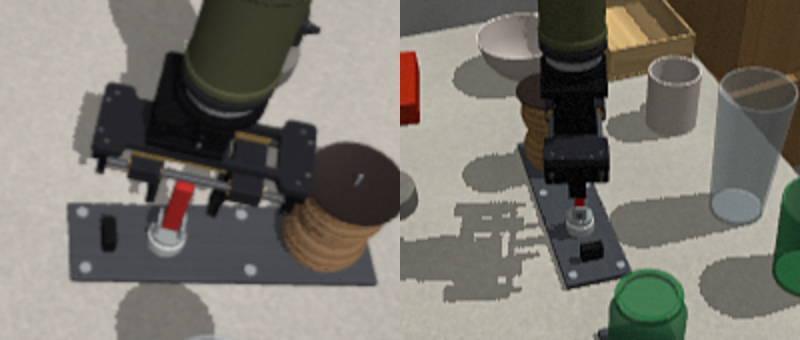

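The lever stands between the fingers at wrist (252,240). Closing now.

Call:
servo_tool:
  series:
    - {"travel": [0, 0, 0], "angular": [0, 0, 0]}
    - {"travel": [0, 0, 0], "angular": [0, 0, 0]}
    - {"travel": [0, 0, 0], "angular": [0, 0, 0]}
    - {"travel": [0, 0, 0], "angular": [0, 0, 0]}
    - {"travel": [0, 0, 0], "angular": [0, 0, 0]}
  claw: 0.0
  squeeze: 25

```text
time: 2.85
position: [0.5929, 0.1822, 0.1044]
tool_rot: [0.514, 3.099, -0.002]
ft_force: [-2.4, -2.0, 4.4]
grip_width: 0.203
```

Call:
servo_tool:
  series:
    - {"travel": [0, 0, 0.0003], "angular": [0, 0, 0.1]}
    - {"travel": [0, 0, 0.0003], "angular": [0, 0, 0.1]}
    - {"travel": [0, 0, 0.0003], "angular": [0, 0, 0.1]}

```text
time: 3.15
position: [0.5929, 0.1821, 0.1035]
tool_rot: [0.977, 2.985, -0.002]
ft_force: [-2.4, -4.1, 5.2]
grip_width: 0.202
```

Run:
```python
from h import *
s=st()
```

```text
{'time': 3.15, 'joint_positions': [-0.6138, 0.3592, 0.3325, 1.6924, -0.1268, 1.1119, 0.6936], 'qd': [-0.1295, 0.0167, 0.1605, 0.0084, -0.0672, -0.002, -0.9418], 'joint_torque': [-0.8503, -43.7333, 1.7065, -27.9245, -0.9859, -1.0628, 0.8721], 'position': [0.5929, 0.1821, 0.1035], 'tool_rot': [0.977, 2.9855, -0.0022], 'ft_force': [-2.3572, -4.0786, 5.2313], 'torque': [-0.8611, 0.5696, 0.098], 'grip_width': 0.2016}
```

Call:
servo_tool:
  series:
    - {"travel": [0, 0, 0.0004], "angular": [0, 0, 0.12]}
    - {"travel": [0, 0, 0.0004], "angular": [0, 0, 0.12]}
    - {"travel": [0, 0, 0.0004], "angular": [0, 0, 0.12]}
    - {"travel": [0, 0, 0.0004], "angular": [0, 0, 0.12]}
    - {"travel": [0, 0, 0.0004], "angular": [0, 0, 0.12]}

```text
time: 3.65
position: [0.5928, 0.1819, 0.1017]
tool_rot: [1.817, 2.562, -0.002]
ft_force: [-3.2, -3.9, 6.5]
grip_width: 0.203
```

```bash
cat >> h.py <<'E'
def ang():
    s=st(); T=R.from_rotvec(s['tool_rot']).as_matrix(); print('x dir deg',np.degrees(np.arctan2(-T[1,0],-T[0,0])),T.round(3).tolist())
E
python3 - <<'E'
from h import *
ang()
E
```

```text
{'time': 3.65, 'joint_positions': [-0.6925, 0.3707, 0.4308, 1.697, -0.168, 1.1116, 0.1246], 'qd': [-0.1572, 0.0268, 0.1999, 0.0101, -0.0879, 0.0004, -1.1241], 'joint_torque': [-0.8416, -42.4475, 2.4594, -27.687, -1.1351, -1.4145, 1.0627], 'position': [0.5928, 0.1819, 0.1017], 'tool_rot': [1.8167, 2.5623, -0.0024], 'ft_force': [-3.221, -3.8976, 6.5098], 'torque': [-1.0322, 0.8064, 0.12], 'grip_width': 0.2028}
x dir deg -70.67426122949595 [[-0.331, 0.944, -0.0], [0.944, 0.331, -0.002], [-0.001, -0.001, -1.0]]
```

Call:
servo_tool:
  series:
    - {"travel": [0, 0, 0.0004], "angular": [0, 0, 0.12]}
    - {"travel": [0, 0, 0.0003], "angular": [0, 0, 0.1]}
    - {"travel": [0, 0, 0.0003], "angular": [0, 0, 0.08]}
    - {"travel": [0, 0, 0.0002], "angular": [0, 0, 0.05]}

```text
time: 4.05
position: [0.5926, 0.182, 0.1006]
tool_rot: [2.233, 2.209, -0.003]
ft_force: [-4.7, -4.5, 7.9]
grip_width: 0.204
```

Run:
```python
from h import *
ang()
```

```text
{'time': 4.05, 'joint_positions': [-0.7395, 0.3795, 0.49, 1.6997, -0.1941, 1.1122, -0.203], 'qd': [-0.0648, 0.0134, 0.0829, 0.0033, -0.0373, -0.0015, -0.4475], 'joint_torque': [-1.2834, -41.392, 3.4513, -27.3917, -1.2352, -1.6288, 0.2146], 'position': [0.5926, 0.182, 0.1006], 'tool_rot': [2.2326, 2.2093, -0.0026], 'ft_force': [-4.6701, -4.5407, 7.9307], 'torque': [-1.1065, 0.9337, 0.096], 'grip_width': 0.204}
x dir deg -90.60017910659958 [[0.01, 1.0, -0.001], [1.0, -0.01, -0.002], [-0.002, -0.001, -1.0]]
```

Torque is still at the friction level (0.1 N m), so I'll go on in small steps and look for the stop.

Call:
servo_tool:
  series:
    - {"travel": [0, 0, 0.0001], "angular": [0, 0, 0.03]}
    - {"travel": [0, 0, 0], "angular": [0, 0, 0.02]}
    - {"travel": [0, 0, 0], "angular": [0, 0, 0.01]}

```text
time: 4.35
position: [0.5926, 0.1819, 0.1004]
tool_rot: [2.296, 2.144, -0.003]
ft_force: [-3.9, -2.8, 6.4]
grip_width: 0.207
```

Run:
```python
from h import *
ang()
```

```text
{'time': 4.35, 'joint_positions': [-0.7474, 0.3811, 0.5, 1.7002, -0.1986, 1.1124, -0.2574], 'qd': [-0.0121, 0.0025, 0.017, 0.0011, -0.0074, 0.0016, -0.0856], 'joint_torque': [-1.5374, -41.5992, 3.7687, -27.5468, -1.2579, -1.5573, -0.0575], 'position': [0.5926, 0.1819, 0.1004], 'tool_rot': [2.2955, 2.1437, -0.0026], 'ft_force': [-3.9355, -2.7658, 6.3797], 'torque': [-1.0971, 0.8813, 0.115], 'grip_width': 0.2066}
x dir deg -93.9163313514027 [[0.068, 0.998, -0.001], [0.998, -0.068, -0.002], [-0.002, -0.001, -1.0]]
```

Call:
servo_tool:
  series:
    - {"travel": [0, 0, 0], "angular": [0, 0, 0.02]}
    - {"travel": [0, 0, 0], "angular": [0, 0, 0.02]}
    - {"travel": [0, 0, 0], "angular": [0, 0, 0]}

```text
time: 4.65
position: [0.5926, 0.1819, 0.1004]
tool_rot: [2.336, 2.099, -0.003]
ft_force: [-3.3, -4.0, 6.4]
grip_width: 0.205
```

Run:
```python
from h import *
ang()
```

```text
{'time': 4.65, 'joint_positions': [-0.7529, 0.3821, 0.5067, 1.7004, -0.2012, 1.1128, -0.2941], 'qd': [-0.0006, 0.0008, -0.0021, -0.0024, 0.0003, 0.0024, 0.0113], 'joint_torque': [-1.3614, -41.5148, 4.1047, -27.4949, -1.4886, -1.5993, -0.5464], 'position': [0.5926, 0.1819, 0.1004], 'tool_rot': [2.3364, 2.0988, -0.003], 'ft_force': [-3.2953, -3.999, 6.3613], 'torque': [-1.1664, 0.9771, 0.4509], 'grip_width': 0.2052}
x dir deg -96.13282668178658 [[0.107, 0.994, -0.001], [0.994, -0.107, -0.002], [-0.002, -0.001, -1.0]]
```

Torque rose to 0.45 N m within 0.04 rad, well over friction, so the bolt is on its stop. The angle agrees with the plate (fold direction about -94.5°). Next I'll release, lift and close behind the striped face.

Call:
servo_tool:
  series:
    - {"travel": [0, 0, 0], "angular": [0, 0, 0]}
    - {"travel": [0, 0, 0], "angular": [0, 0, 0]}
    - {"travel": [0, 0, 0], "angular": [0, 0, 0]}
    - {"travel": [0, 0, 0], "angular": [0, 0, 0]}
  claw: 0.05

```text
time: 5.05
position: [0.5927, 0.184, 0.0992]
tool_rot: [-2.337, -2.1, -0.0]
ft_force: [0.9, 0.2, 0.1]
grip_width: 0.477
```

Call:
servo_tool:
  series:
    - {"travel": [0, 0, -0.02], "angular": [0, 0, -0.027]}
    - {"travel": [0, 0, -0.03], "angular": [0, 0, 0]}
    - {"travel": [0, 0, -0.03], "angular": [0, 0, 0]}
    - {"travel": [0, 0, -0.02], "angular": [0, 0, 0]}
    - {"travel": [0, 0, 0], "angular": [0, 0, 0]}

```text
time: 5.55
position: [0.5947, 0.1843, 0.2028]
tool_rot: [2.307, 2.13, 0.01]
ft_force: [-0.1, 1.2, 0.4]
grip_width: 0.576
```

Run:
```python
from h import *
ang(); im,c=snap('wrist','w4'); im=im[100:250,150:380]; cv2.imwrite('pics/w4c.png',cv2.resize(im,None,fx=3.4,fy=3.4,interpolation=cv2.INTER_CUBIC)[...,::-1])
```

```text
{'time': 5.55, 'joint_positions': [-0.7708, 0.2942, 0.5232, 1.5899, -0.1525, 1.2918, -0.3049], 'qd': [0.0011, 0.0332, -0.0101, 0.0593, -0.0065, -0.0302, 0.0059], 'joint_torque': [-0.3462, -42.1173, 4.5994, -30.2511, -0.0643, 0.3344, -0.0359], 'position': [0.5947, 0.1843, 0.2028], 'tool_rot': [2.3071, 2.1296, 0.0096], 'ft_force': [-0.1076, 1.2422, 0.3754], 'torque': [-0.0738, 0.034, -0.0283], 'grip_width': 0.5759}
x dir deg -94.57983212703756 [[0.08, 0.997, 0.006], [0.997, -0.08, 0.003], [0.003, 0.006, -1.0]]
```

View pics/w4c.png

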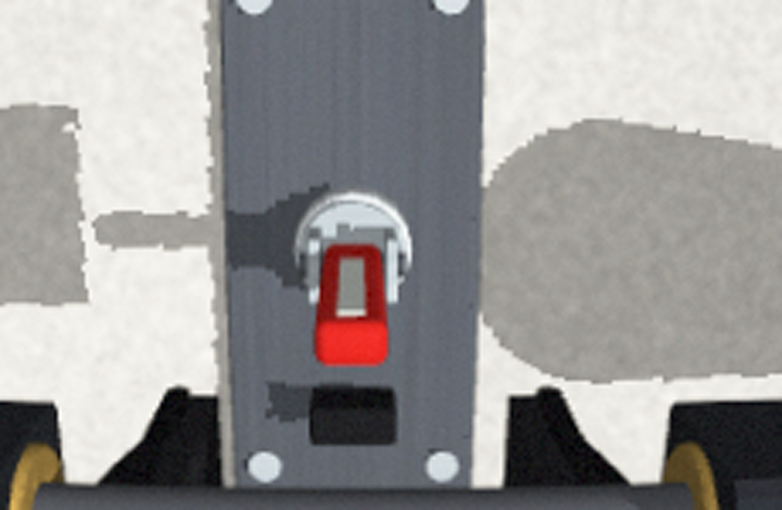

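The lever now lines up with the plate, the stripe faces the holder and the rest is ahead at crop (352,415).

Run:
```python
from h import *
s=ctrl.get_state(); c=ctrl.calibration('wrist'); T=R.from_rotvec(s['tool_rot']).as_matrix()
f=lambda x,y:((x+.5)/3.4-.5+150,(y+.5)/3.4-.5+100)
P=lambda x,y,z:onz(c,*f(x,y),z,True)
for n,q in dict(topback=(353,319,.122),topfront=(351,364,.122),TL=(319,321,.122),TR=(386,319,.122),BL=(316,363,.122),BR=(387,362,.122),forkL1=(315,240,.054),forkL2=(313,300,.054),forkR1=(396,235,.054),forkR2=(393,300,.054),rest=(352,393,.034)).items():
    p=P(*q); print(n,p.round(4),'tool',(T.T@(p-s['position'])).round(4))
```

```text
topback [0.5918 0.1874 0.122 ] tool [ 0.0031 -0.0023  0.0786]
topfront [0.5904 0.1762 0.122 ] tool [-0.0081 -0.0028  0.0786]
TL [0.5837 0.1876 0.122 ] tool [ 0.0026 -0.0104  0.0786]
TR [0.5996 0.1868 0.122 ] tool [0.0031 0.0055 0.0786]
BL [0.582  0.1772 0.122 ] tool [-0.0079 -0.0112  0.0786]
BR [0.599  0.1761 0.122 ] tool [-0.0076  0.0058  0.0786]
forkL1 [0.5803 0.1928 0.054 ] tool [ 0.0074 -0.0144  0.1466]
forkL2 [0.578  0.1742 0.054 ] tool [-0.0113 -0.0152  0.1466]
forkR1 [0.6047 0.1924 0.054 ] tool [0.009  0.01   0.1467]
forkR2 [0.6023 0.1722 0.054 ] tool [-0.0113  0.0093  0.1466]
rest [0.5866 0.1354 0.034 ] tool [-0.0493 -0.0035  0.1665]
```

Call:
servo_tool:
  series:
    - {"travel": [0.012, -0.0025, 0], "angular": [0, 0, 0]}
    - {"travel": [0.012, 0, 0], "angular": [0, 0, 0]}
    - {"travel": [0, 0, 0.015], "angular": [0, 0, 0]}
    - {"travel": [0, 0, 0.015], "angular": [0, 0, 0]}
    - {"travel": [0, 0, 0], "angular": [0, 0, 0]}
  claw: 0.0

```text
time: 6.1
position: [0.5899, 0.2068, 0.1651]
tool_rot: [-2.308, -2.13, 0.011]
ft_force: [0.2, 0.6, -0.5]
grip_width: 0.209
```

Call:
servo_tool:
  series:
    - {"travel": [0, 0, 0.02], "angular": [0, 0, 0]}
    - {"travel": [0, 0, 0.02], "angular": [0, 0, 0]}
    - {"travel": [0, 0, 0.02], "angular": [0, 0, 0]}
    - {"travel": [0, 0, 0], "angular": [0, 0, 0]}
    - {"travel": [0, 0, 0], "angular": [0, 0, 0]}

```text
time: 6.6
position: [0.5921, 0.2072, 0.1093]
tool_rot: [2.309, 2.13, -0.001]
ft_force: [0.3, -0.4, 0.3]
grip_width: -0.002
```

Run:
```python
from h import *
ang(); w,c=snap('wrist','w5'); b,_=snap('side','d5')
b=cv2.resize(b[60:190,170:300],None,fx=3,fy=3);w=cv2.resize(w[100:290,150:360],(431,390))
cv2.imwrite('pics/wd5.png',np.hstack([w,b])[...,::-1])
```

```text
{'time': 6.6, 'joint_positions': [-0.7762, 0.3859, 0.4933, 1.6732, -0.1976, 1.1331, -0.31], 'qd': [-0.0026, -0.0198, 0.0045, -0.0238, 0.0035, -0.0007, 0.0014], 'joint_torque': [-0.074, -44.3358, 5.7108, -27.329, -0.0705, 0.0664, 0.0065], 'position': [0.5921, 0.2072, 0.1093], 'tool_rot': [2.3092, 2.1299, -0.0013], 'ft_force': [0.3372, -0.4253, 0.2745], 'torque': [-0.1098, 0.0127, -0.0563], 'grip_width': -0.0018}
x dir deg -94.62714722721236 [[0.081, 0.997, -0.001], [0.997, -0.081, -0.001], [-0.001, -0.001, -1.0]]
```

View pics/wd5.png

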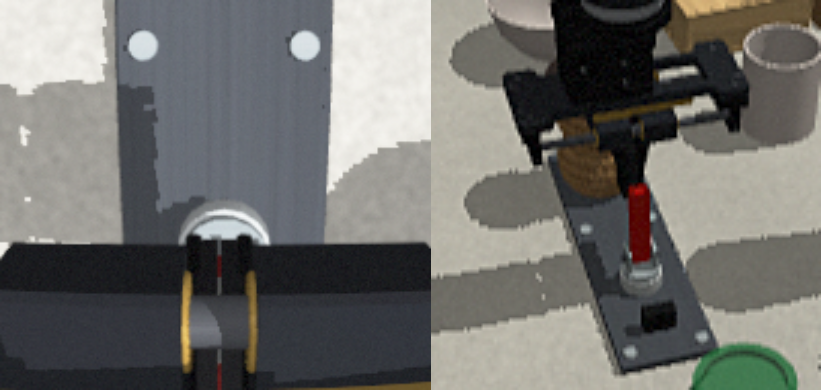

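Call:
servo_tool:
  series:
    - {"travel": [-0.0075, 0, 0], "angular": [0, 0, 0]}
    - {"travel": [-0.007, 0, 0], "angular": [0, 0, 0]}
    - {"travel": [-0.007, 0, 0.0005], "angular": [0, 0, 0]}
    - {"travel": [-0.007, 0, 0.0015], "angular": [0, 0, 0]}
    - {"travel": [-0.007, 0, 0.0025], "angular": [0, 0, 0]}

```text
time: 7.2
position: [0.5897, 0.1717, 0.1053]
tool_rot: [2.308, 2.13, 0.002]
ft_force: [0.9, 0.4, 2.1]
grip_width: 0.004
```

Run:
```python
from h import *
ang(); a,_=snap('scene','s6'); b,_=snap('side','d6')
b=cv2.resize(b[60:190,170:300],None,fx=3,fy=3);a=cv2.resize(a[160:290,290:420],None,fx=3,fy=3)
cv2.imwrite('pics/sd6.png',np.hstack([a,b])[...,::-1])
```

```text
{'time': 7.2, 'joint_positions': [-0.7422, 0.3629, 0.5073, 1.7132, -0.1935, 1.1142, -0.2573], 'qd': [0.0721, -0.0181, 0.0224, 0.0942, -0.0021, -0.0654, 0.1124], 'joint_torque': [-0.0849, -42.9158, 5.8409, -27.3934, 0.108, 0.2575, -0.1242], 'position': [0.5897, 0.1717, 0.1053], 'tool_rot': [2.3085, 2.1302, 0.0018], 'ft_force': [0.8843, 0.3864, 2.1167], 'torque': [-0.007, -0.0339, -0.0445], 'grip_width': 0.0043}
x dir deg -94.60126863283064 [[0.08, 0.997, 0.001], [0.997, -0.08, 0.0], [0.001, 0.001, -1.0]]
```

View pics/sd6.png

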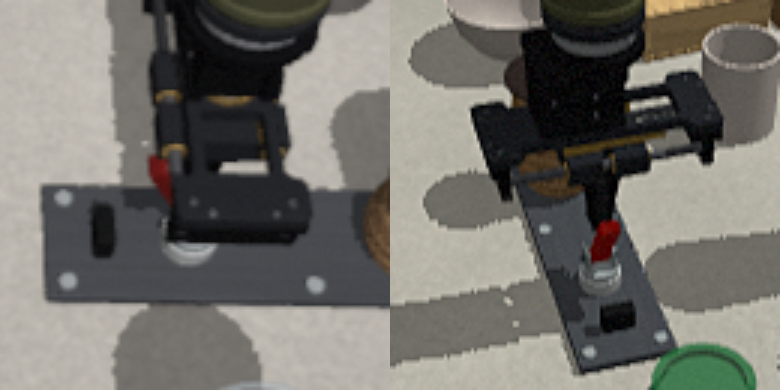

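Call:
servo_tool:
  series:
    - {"travel": [-0.0063, 0, 0.0033], "angular": [0, 0, 0]}
    - {"travel": [-0.0058, 0, 0.0041], "angular": [0, 0, 0]}
    - {"travel": [-0.0053, 0, 0.0048], "angular": [0, 0, 0]}
    - {"travel": [-0.0046, 0, 0.0054], "angular": [0, 0, 0]}
    - {"travel": [-0.0038, 0, 0.006], "angular": [0, 0, 0]}

```text
time: 7.8
position: [0.5872, 0.146, 0.0807]
tool_rot: [2.309, 2.13, -0.001]
ft_force: [0.3, 0.6, 1.4]
grip_width: 0.003
```

Call:
servo_tool:
  series:
    - {"travel": [-0.003, 0, 0.0064], "angular": [0, 0, 0]}
    - {"travel": [-0.0022, 0, 0.0067], "angular": [0, 0, 0]}
    - {"travel": [0, 0, 0], "angular": [0, 0, 0]}

```text
time: 8.1
position: [0.586, 0.1408, 0.0668]
tool_rot: [-2.309, -2.13, 0.003]
ft_force: [1.1, 0.1, 0.4]
grip_width: 0.006
```

Run:
```python
from h import *
ang(); a,_=snap('scene','s7'); b,_=snap('side','d7')
b=cv2.resize(b[60:190,170:300],None,fx=3,fy=3);a=cv2.resize(a[160:290,290:420],None,fx=3,fy=3)
cv2.imwrite('pics/sd7.png',np.hstack([a,b])[...,::-1])
```

```text
{'time': 8.1, 'joint_positions': [-0.7, 0.3867, 0.5086, 1.7712, -0.2139, 1.0409, -0.1942], 'qd': [-0.0076, -0.0084, -0.0008, -0.0133, -0.0002, 0.0155, -0.0047], 'joint_torque': [0.092, -43.8443, 6.1043, -26.9661, -0.0696, -0.0905, 0.0487], 'position': [0.586, 0.1408, 0.0668], 'tool_rot': [-2.3086, -2.1297, 0.0032], 'ft_force': [1.0688, 0.1043, 0.3998], 'torque': [-0.0829, 0.0428, 0.0326], 'grip_width': 0.0059}
x dir deg -94.61709301586446 [[0.08, 0.997, -0.002], [0.997, -0.08, -0.001], [-0.001, -0.002, -1.0]]
```

View pics/sd7.png

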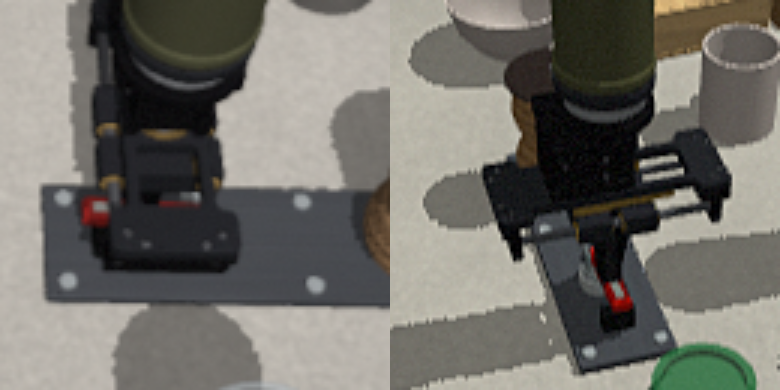

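Call:
servo_tool:
  series:
    - {"travel": [-0.0005, 0, 0.003], "angular": [0, 0, 0]}
    - {"travel": [0, 0, 0.002], "angular": [0, 0, 0]}
    - {"travel": [0, 0, 0], "angular": [0, 0, 0]}

```text
time: 8.5
position: [0.5869, 0.1411, 0.0631]
tool_rot: [2.308, 2.131, 0.0]
ft_force: [-0.3, -0.6, 0.1]
grip_width: 0.004
```

Call:
servo_tool:
  series:
    - {"travel": [0, 0, 0.001], "angular": [0, 0, 0]}
    - {"travel": [0, 0, 0.001], "angular": [0, 0, 0]}
    - {"travel": [0, 0, 0], "angular": [0, 0, 0]}

```text
time: 8.8
position: [0.5869, 0.1409, 0.0614]
tool_rot: [2.309, 2.131, 0.0]
ft_force: [-0.1, -1.1, 2.4]
grip_width: 0.006
```

Call:
servo_tool:
  series:
    - {"travel": [0, 0, 0.001], "angular": [0, 0, 0]}
    - {"travel": [0, 0, 0], "angular": [0, 0, 0]}

```text
time: 9.0
position: [0.587, 0.1408, 0.061]
tool_rot: [-2.309, -2.131, -0.0]
ft_force: [-1.6, -1.8, 6.1]
grip_width: 0.006
```

Call:
servo_tool:
  series:
    - {"travel": [0, 0, 0.001], "angular": [0, 0, 0]}
    - {"travel": [0, 0, 0], "angular": [0, 0, 0]}

```text
time: 9.2
position: [0.5871, 0.1407, 0.0607]
tool_rot: [-2.309, -2.13, -0.001]
ft_force: [-3.7, -3.2, 10.7]
grip_width: 0.01
```

Force climbs to 10.7 N with the tip at z = 0.0497, which is exactly the top of a flat lever. Now I'll retreat straight up and check.

Call:
servo_tool:
  series:
    - {"travel": [0, 0, -0.01], "angular": [0, 0, 0]}
    - {"travel": [0, 0, -0.03], "angular": [0, 0, 0]}
    - {"travel": [0, 0, -0.045], "angular": [0, 0, 0]}
    - {"travel": [0, 0, -0.045], "angular": [0, 0, 0]}
    - {"travel": [0, 0, -0.02], "angular": [0, 0, 0]}

```text
time: 9.7
position: [0.5887, 0.1415, 0.2141]
tool_rot: [2.307, 2.129, 0.01]
ft_force: [0.2, 0.3, 0.4]
grip_width: 0.004
```

Call:
servo_tool:
  series:
    - {"travel": [0.01, 0, 0], "angular": [0, 0, 0]}
    - {"travel": [0.01, 0, 0], "angular": [0, 0, 0]}
    - {"travel": [0, 0, 0], "angular": [0, 0, 0]}
    - {"travel": [0, 0, 0], "angular": [0, 0, 0]}

```text
time: 10.1
position: [0.5874, 0.1614, 0.2073]
tool_rot: [-2.306, -2.132, 0.005]
ft_force: [0.5, 0.0, -0.1]
grip_width: 0.007
```

Run:
```python
from h import *
ang(); w,c=snap('wrist','w8'); b,_=snap('side','d8'); a,_=snap('scene','s8')
w=cv2.resize(w[90:240,170:340],(442,390),interpolation=cv2.INTER_CUBIC); b=cv2.resize(b[90:195,190:285],(353,390),interpolation=cv2.INTER_CUBIC)
cv2.imwrite('pics/wd8.png',np.hstack([w,b])[...,::-1])
```

```text
{'time': 10.1, 'joint_positions': [-0.7544, 0.2691, 0.5316, 1.6101, -0.1394, 1.3038, -0.2798], 'qd': [0.0098, -0.0064, 0.0157, 0.0002, 0.0054, -0.0001, -0.0008], 'joint_torque': [-0.5464, -40.8909, 4.0507, -30.7826, -0.1724, 0.0126, -0.0102], 'position': [0.5874, 0.1614, 0.2073], 'tool_rot': [-2.3064, -2.1318, 0.005], 'ft_force': [0.5174, 0.0312, -0.1347], 'torque': [-0.0682, 0.063, -0.0258], 'grip_width': 0.0073}
x dir deg -94.50458174431778 [[0.079, 0.997, -0.003], [0.997, -0.079, -0.002], [-0.002, -0.003, -1.0]]
```

View pics/wd8.png

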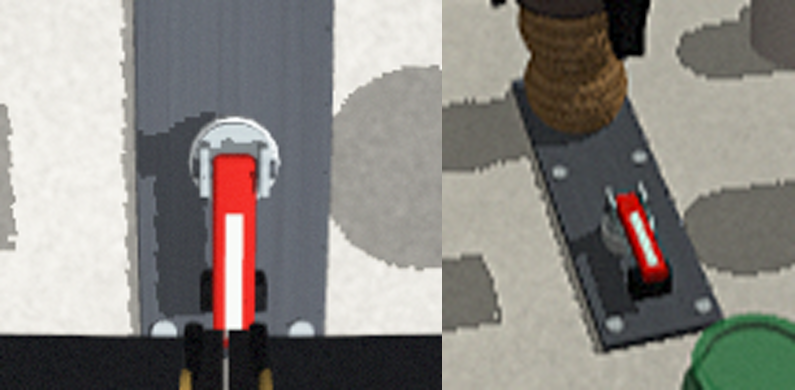

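View pics/s8.png

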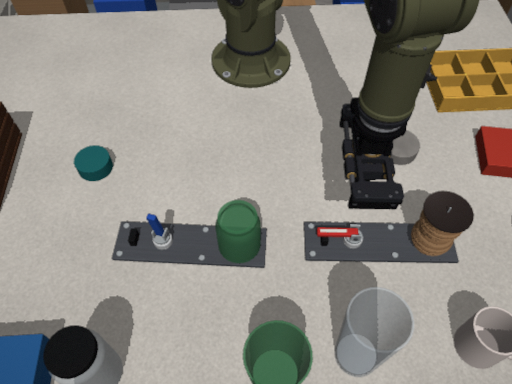

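The lever is folded down along the plate over the rest, with the stripe up. I'll make one numeric check on its direction and on the blue stand, then hand in.

Run:
```python
from h import *
c=ctrl.calibration('wrist'); k=2.6
f=lambda x,y:((x+.5)/k-.5+170,(y+.5)/k-.5+90)
P=lambda x,y,z=.05:onz(c,*f(x,y),z,True)
for n,(p,q) in dict(L=((214,165),(214,325)),Rt=((256,165),(254,325)),stripe=((234,214),(234,328))).items():
    d=P(*q)-P(*p); print(n,np.degrees(np.arctan2(d[1],d[0])).round(2),P(*p).round(4))
for n,(p,q) in dict(eL=((133,5),(138,325)),eR=((332,5),(325,325))).items():
    d=P(*q,.01)-P(*p,.01); print(n,np.degrees(np.arctan2(d[1],d[0])).round(2))
# lever height from side/scene: tip
a=cv2.imread('pics/scene0.png').astype(int)[190:280,100:275];b=cv2.imread('pics/s8.png').astype(int)[190:280,100:275]
print('blue stand diff',abs(a-b).max(),(abs(a-b).max(2)>40).sum())
```

```text
L -94.79 [0.5851 0.1837 0.05  ]
Rt -94.69 [0.602  0.1824 0.05  ]
stripe -94.39 [0.5916 0.1628 0.05  ]
eL -94.99
eR -94.32
blue stand diff 27 0
```

Lever direction is about -94.6°, matching the plate edges (-94.3° to -95.0°). The blue stand looks unchanged in the images.

```bash
python3 -c "
from bench import ctrl
print(ctrl.close_job())"
```

```text
the job is handed in; nothing more can be done
None
```

The rope holder's stand is secured: I turned the red-levered bolt clockwise until it was snug, then folded the red lever flat. I handed the job in at about 10 s of the 48 s allowed.

- **Bolt:** I pinched the lever across its width and turned it about 1.32 rad. The torque then jumped from about 0.1 to 0.45 N m, which is the stop.
- **Fold:** I pushed the striped face down until the force rose to 10.7 N, with the fingertip at z = 0.0497 m. A flat lever's top should be at 0.050 m.
- **Last checks:** The lever points along about -94.6°, against -94.3° to -95.0° for the plate edges. It lies over the black rest with the stripe up. The blue-lever stand looks the same in the before and after scene pictures. The gripper was clear of everything when I handed in.
- **Failed or disagreed:** My first three move calls were refused because each row needs an angular entry; nothing moved. Before folding, one wrist-view estimate put the fork at about -97°, which I took as pixel noise. No other check disagreed.

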